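# Start and screw home a filter cap on a workshop air manifold

### The job

Pick up the loose black filter cap from the bench and screw it fully home on the bare neck between the valve knobs of the air manifold, then let go of it. Its thread catches only at its starts: set the cap square on the neck, turn it backward (anticlockwise) under light pressure until you feel it drop a step (unless it already dropped in as you set it down), then forward (clockwise) to the stop. Leave the valve knobs as they are set and do not shift the other things on the bench.

Things in the scene. Friction and masses are not known exactly. Their poses are not given: they have to be found in the camera images.
- cap_grip (a point): Loose black filter cap, upright on the bench, mouth down, 0.12 kg: round skirt 57 mm diameter, 32 mm tall, and on it a solid hexagonal grip 36 mm across flats, 24 mm tall (no other thing has one). This point: centre of the hexagonal grip, on the axis, 44 mm above the skirt's lower rim, 12 mm above the skirt's top. z: axis, up. Flats face along x and at 60 degree steps.
- cap_rim (a point): Centre of the cap's open lower rim. Bore 47 mm diameter, 28 mm deep. Inside, three short lugs 120 degrees apart, 4.4 mm thick, undersides 4 mm above the rim, tips on a 37 mm circle, are the cap's thread.
- neck (a point): Bare steel neck in the middle of the air manifold block; this point is on its axis at its flat top, 68 mm above the bench. z up, y along the block (300 x 85 x 40 mm). Guide tube 34 mm diameter, chamfered top; the thread is 44 mm in diameter. Heights told below are of cap_grip above this point. Radial play of the cap 1.7 mm, vertical play in the thread 1.8 mm. Home is at 16.8 mm.
- thread_top (a point): On the neck's axis where its three-start right-hand thread begins, 10 mm below the tube's top; thread phase random, not told. Unstarted, the lugs rest on the thread at 26 to 30 mm (35 if on top of a narrow rib; three ribs part the threads). Turned backward (anticlockwise from above) the cap rises 3 mm per rad, up to 1.45 rad, then drops 8 to 9 mm into a start, if begun on a rib first to the thread.
- thread_foot (a point): On the neck's axis at the block's top, 40 mm above the bench. A thread start is 0.28 rad wide, closed backward by a rib; there the cap is at 21 to 22 mm. From it, forward (clockwise) 1.4 to 1.75 rad runs the cap down 3 mm per rad to a hard stop, home. Forward without the drop jams on a rib. Only contact holds the cap: press lightly down to feel the drop. It may by luck be set straight into a start.
- valve_a_mark (a point): Pointer mark on the rim (14 mm from the axis) of the top of a black valve knob, 30 mm diameter, top 90 mm above the bench (grip part from 66 mm up), its axis 128 mm to +y of the neck along the block. It turns easily and must not be turned.
- valve_b_mark (a point): Pointer mark on the rim (14 mm from the axis) of the top of a black valve knob, 30 mm diameter, top 90 mm above the bench (grip part from 66 mm up), its axis 77 mm to +y of the neck along the block. It turns easily and must not be turned.
- valve_c_mark (a point): Pointer mark on the rim (14 mm from the axis) of the top of a black valve knob, 30 mm diameter, top 90 mm above the bench (grip part from 66 mm up), its axis 77 mm to -y of the neck along the block. It turns easily and must not be turned.
- valve_d_mark (a point): Pointer mark on the rim (14 mm from the axis) of the top of a black valve knob, 30 mm diameter, top 90 mm above the bench (grip part from 66 mm up), its axis 128 mm to -y of the neck along the block. It turns easily and must not be turned.
- coupling_nut: Bystander: open hexagonal dark steel union nut, 54 mm across, 22 mm tall; origin under its centre.
- tin: Bystander: low steel tin, 60 mm diameter, 40 mm tall; origin under its centre.
- battery: Bystander: drill battery pack, 75 x 65 x 58 mm; origin under its centre.
- screwdriver: Bystander: screwdriver lying flat, about 0.2 m long.
- wrench: Bystander: wrench lying flat, about 0.2 m long.
- jar: Bystander: closed jar, 70 mm diameter, 90 mm tall; origin under its centre.
- wood_block: Bystander: offcut of wood, 90 x 50 x 30 mm; origin under its centre.
Not all that is in view belongs to the job. What is shaped like the part that bears cap_grip but turquoise is not meant.

How it is judged:
By the outcome, as a careful person would: the job done as asked, in the order asked, and still so for the second after the job is handed in, with the robot touching nothing.
It also fails if it takes over 64 s, if anything falls off the work surface, if the arm or the gripper's body presses on something with over 40 N, if the wrist force passes 120 N, or if a joint passes its speed limit or range.

### The arm

A 7-joint arm with a two-finger parallel gripper is mounted at the origin on the work surface. World frame = base frame: x ahead of the robot, y to its left, z up, the work surface at z = 0. Lengths are in m, angles in rad, forces in N, time in s.
With the tool pointing down it reaches from about 0.35 to 0.9 m from the base axis. Payload 19.9 kg.
Tool frame: the origin (TCP) lies midway between the tips of the shut fingers; the grasp point (between the pads) lies 19 mm behind it; z points along the fingers, y is the line along which they close (so a half turn about z gives the same grasp; the last joint's range is limited). The gripper opens to 85 mm and grips with 20 to 120 N. Pads are 22 mm wide; open, the fingers measure 114 mm over their backs; the gripper's body (76 mm by 85 mm) begins 54 mm behind the grasp point. The pads swing forward as they close: fully open they stand 13 mm farther back than shut.
Start: joints at [1.129, 0.417, -0.01, 1.614, 0.005, 1.111, -0.053], TCP at [0.243, -0.576, 0.231] pointing down, gripper open.
Joint ranges: [-2.81, 2.81], [-0.39, 2.02], [-1.27, 1.25], [0.06, 2.57], [-1.19, 4.33], [0.19, 2], [-2.82, 2.82]. Speed limits (rad/s): [1.89, 1.89, 2.39, 2.39, 3.01, 3.01, 3.01].

### API

Orientations are given as [roll, pitch, yaw] about the fixed x, y, z axes, in that order (R = Rz(yaw) Ry(pitch) Rx(roll)).
In Python, from station import arm gives the robot as it stands.
- The arm moves only by the shell command python3 -m pendant 'ROWS' [FORCE]. ROWS is text: rows parted by semicolons, each of 5 numbers parted by spaces: the shift along the tool's x, y, z in mm, then the turn about the tool's z in rad, then the closure in counts, from 0 (fully open) to 255 (shut). In form: dx dy dz twist gripper; .... A call has 1 to 5 rows; each row shifts and turns the commanded pose from where the row before left it, along the tool's axes as they then stand; what a row does not reach is not made up. A row lasts 1/12 s, in which the tool goes at most 41.7 mm and 7.16 degrees, less where a joint would pass 70% of its speed; a pose out of reach is approached as far as the arm can. A call with a gripper value outside its range is refused whole. The fingers move at their own pace and stop on an object; FORCE is the grip in N (left out, the last holds). Time passes only in rows, so rows that do not move let the fingers close. It gives the time, the measured TCP pose, the force, the opening and the grip force at its end, in the units of the state.
- arm.observe(): the state, without advancing time (a new reading comes with each control period).
- arm.capture(name): name is "scene" or "top" or "wrist"; returns the picture (400x640x3 uint8, red, green, blue); there is no depth.
- arm.camera_model(name): a dict with "fx", "fy", "cx", "cy" (pixels), "R" (3x3) and "t" (3): a world point X has camera coordinates R X + t; the wrist camera has in their place "hand_eye" (4x4, takes a point from camera to tool coordinates, whose origin is the TCP and whose axes are the flange's). Camera axes: x right, y down, z forward; pixel columns grow to the right and rows downward; lengths in m; the calibration is good to about 2 mm. A picture is of the moment at which its call begins: read the wrist's pose just before it. camera_model takes no time and is no camera call.
- arm.close_job(): hands the job in; it is judged then, once.
The state is a dict: "t": time; "joint_pos": joint angles; "qd": joint speeds; "joint_efforts": joint torques, N m; "tcp_pos": TCP position; "tcp_rot": TCP orientation; "force": force on the tool from outside, world axes, zero at the start; "ft_torque": the same for the moment, N m; "opening": finger opening in m; "finger_force": force on a finger pad.
Only numpy, scipy, OpenCV 4.12 (cv2) and the standard library are available. Lean on these libraries where they do the work, as an engineer would, in place of code of your own. Each camera call takes 0.05 s, during which the arm holds its last target. There are 200 camera calls.

## Working session

There is one attempt and no reset: what is moved stays moved. The work goes in short steps, Python scripts to look and compute and a shell command to move; the robot and the scene stay as the last step left them, time stands still between calls to the robot, and variables do not carry over. Pictures are saved under pics/ and viewed, at most 12 in all, crops included, and the job is handed in when it is done.

```bash
mkdir -p pics; ls; python3 - <<'E'
from station import arm
import cv2,numpy as np
s=arm.observe();print(s)
for n in ["scene","top"]:
    im=arm.capture(n);cv2.imwrite(f"pics/{n}0.png",im[:,:,::-1]);m=arm.camera_model(n)
    R=np.array(m["R"]);print(n,m["fx"],m["cx"],m["cy"],np.round(R,3).tolist(),(-R.T@np.array(m["t"])).round(3))
print(arm.camera_model("wrist"))
E
```

```text
pics
{'t': 0.0, 'joint_pos': array([ 1.12950657,  0.41800085, -0.01032433,  1.61415943,  0.00470225,
        1.11070343, -0.05300017]), 'qd': array([-0.00044896,  0.00150867,  0.00138676, -0.00064845,  0.00264296,
       -0.00108884, -0.00063555]), 'joint_efforts': array([-1.84626492e-04, -8.64450002e+01,  6.78390842e-01, -4.34908748e+01,
        1.90356217e-02,  7.38624571e-03, -6.32052729e-05]), 'tcp_pos': array([ 0.24313296, -0.57539682,  0.2306496 ]), 'tcp_rot': array([-3.14034852e+00,  8.57465206e-05,  3.99818318e-01]), 'force': array([ 0.4226687 ,  0.09344731, -0.43034949]), 'ft_torque': array([-0.02203897,  0.02255176, -0.02492332]), 'finger_force': 0.0, 'opening': 0.08527948949918483}
scene 401.2028826745089 320.39512523823004 195.72938570213088 [[-0.12, 0.993, -0.008], [0.705, 0.08, -0.705], [-0.699, -0.09, -0.709]] [1.275 0.122 0.778]
top 513.734930218405 320.35368693550436 195.1848387295813 [[0.024, -1.0, -0.019], [-0.991, -0.021, -0.132], [0.132, 0.022, -0.991]] [0.376 0.019 1.582]
{'fx': 310.0400568760806, 'fy': 310.0400568760806, 'cx': 318.2337001256895, 'cy': 196.90598477933466, 'hand_eye': array([[ 5.35577205e-04, -9.60032630e-01, -2.79887589e-01,
         7.11489338e-02],
       [ 9.99999739e-01,  6.49826545e-04, -3.15403846e-04,
        -1.03341425e-03],
       [ 4.84676369e-04, -2.79887347e-01,  9.60032728e-01,
        -1.42430919e-01],
       [ 0.00000000e+00,  0.00000000e+00,  0.00000000e+00,
         1.00000000e+00]])}
```

View pics/scene0.png

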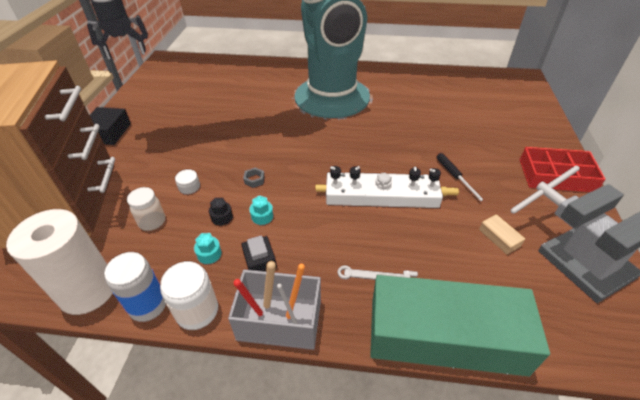

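View pics/top0.png

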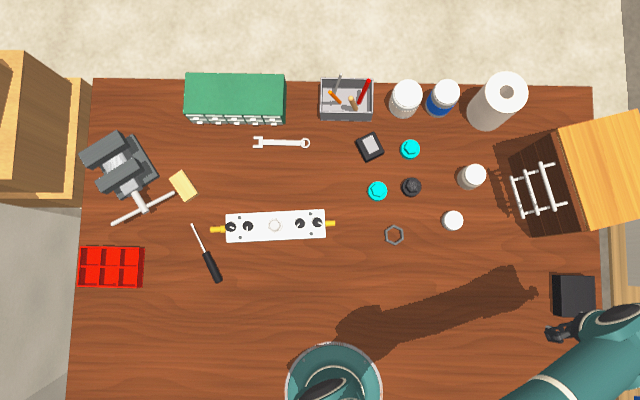

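The scene view shows the black cap at (220,211) with turquoise look-alikes at (261,210) and (207,248), and the manifold neck at (384,180). The top view shows the cap at (412,187) and the neck at (275,226).

```bash
cat > h.py <<'E'
from station import arm
import numpy as np, cv2
from scipy.spatial.transform import Rotation as Ro
def cam(n):
    m=arm.camera_model(n)
    K=np.array([[m["fx"],0,m["cx"]],[0,m["fy"],m["cy"]],[0,0,1]])
    if n=="wrist":
        s=arm.observe();T=np.eye(4);T[:3,:3]=Ro.from_euler("xyz",s["tcp_rot"]).as_matrix();T[:3,3]=s["tcp_pos"]
        W=T@np.array(m["hand_eye"]);return K,W[:3,:3],W[:3,3]
    R=np.array(m["R"]);return K,R.T,-R.T@np.array(m["t"])
def ray(c,u,v,z):
    K,R,o=c;d=R@np.linalg.solve(K,[u,v,1.]);return o+d*(z-o[2])/d[2]
def proj(c,X):
    K,R,o=c;p=K@(R.T@(np.array(X)-o));return p[:2]/p[2]
def shift(p,s=None):
    "tool-axes mm from TCP to world point p"
    s=s or arm.observe();R=Ro.from_euler("xyz",s["tcp_rot"]).as_matrix()
    return 1000*R.T@(np.array(p)-s["tcp_pos"])
E
python3 - <<'E'
from h import *
c=cam("top")
for n,u,v,z in [("cap",412,187,.05),("neck",275,226,.068),("a?",231,227,.09),("b",248,226,.09),("c",300,223.5,.09),("d",318,222.5,.09),("t1",377,190,.05),("t2",410,149,.05),("jar",472,176,.09),("tin",453,220,.04),("nut",394,235,.02)]:
    p=ray(c,u,v,z);print(n,p.round(3))
print(shift(ray(c,412,187,.05)))
E
```

```text
cap [ 0.61  -0.222  0.05 ]
neck [0.483 0.184 0.068]
a? [0.475 0.31  0.09 ]
b [0.479 0.26  0.09 ]
c [0.49  0.109 0.09 ]
d [0.494 0.057 0.09 ]
t1 [ 0.599 -0.118  0.05 ]
t2 [ 0.727 -0.216  0.05 ]
jar [ 0.641 -0.391  0.09 ]
tin [ 0.515 -0.346  0.04 ]
nut [ 0.467 -0.173  0.02 ]
[ 475.72329312 -181.99257665  180.86715681]
```

```bash
python3 -m pendant '34 -13 0 0 0;34 -13 0 0 0;34 -13 0 0 0;34 -13 0 0 0;34 -13 0 0 0' 60; python3 -m pendant '34 -13 0 0 0;34 -13 0 0 0;34 -13 0 0 0;34 -13 0 0 0;34 -13 0 0 0';python3 -m pendant '34 -13 0 0 0;34 -13 0 0 0;34 -13 10 0 0;30 -13 10 0 0;0 0 0 0 0'; python3 - <<'E'
from h import *
c=cam("wrist");im=arm.capture("wrist");cv2.imwrite("pics/w1.png",im[:,:,::-1])
print(arm.observe()["joint_pos"].round(3),proj(c,[.61,-.222,.056]),shift([.61,-.222,.044]))
E
```

```text
t: 0.52
tcp_pos: [0.3755, -0.4481, 0.231]
tcp_rot: [-3.141, 0.0, 0.4]
force: [0.4, -0.5, -0.4]
opening: 0.0857
finger_force: 0.0
t: 0.93
tcp_pos: [0.5068, -0.3221, 0.2311]
tcp_rot: [-3.141, 0.0, 0.4]
force: [1.4, -1.2, -0.5]
opening: 0.0856
finger_force: 0.0
t: 1.35
tcp_pos: [0.6103, -0.2172, 0.2088]
tcp_rot: [-3.137, -0.0, 0.407]
force: [-0.4, 1.0, -0.1]
opening: 0.0855
finger_force: 0.0
[ 0.44   0.485 -0.192  1.568  0.098  1.1   -0.941] [324.4374039  184.46113979] [  0.78668263   2.58004894 165.4781088 ]
```

View pics/w1.png

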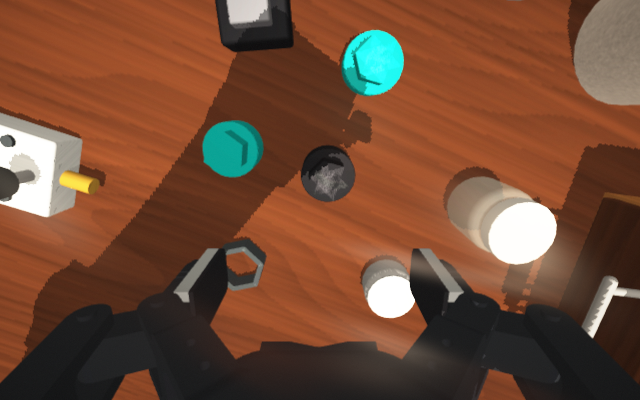

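The cap is at about (329,174), with its grip near (328,182). Turquoise caps are at (233,149) and (372,62). Next, the hexagon's orientation.

```bash
python3 - <<'E'
import cv2,numpy as np
im=cv2.imread("pics/w1.png")[135:210,290:370].astype(float)
im=np.clip((im/255)**.5*300-20,0,255).astype('uint8')
cv2.imwrite("pics/w1c.png",cv2.resize(im,None,fx=8,fy=8,interpolation=cv2.INTER_CUBIC))
E
```

```text
(no output)
```

View pics/w1c.png

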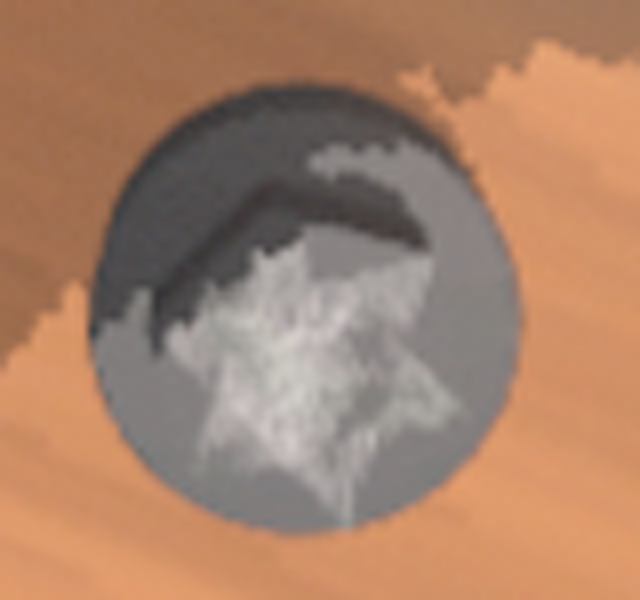

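The crop shows the hexagon's top vertices at about (165,335), (285,225), (430,250), (460,410), (345,520) and (200,465).

```bash
python3 - <<'E'
from h import *
c=cam("wrist")
V=np.array([(165,335),(285,228),(430,250),(460,410),(345,520),(200,465)])/8+[290,135]
P=np.array([ray(c,u,v,.056) for u,v in V]);m=P.mean(0);d=(P-m)[:,:2]
a=np.arctan2(d[:,1],d[:,0]);phi=np.angle(np.mean(np.exp(6j*a)))/6
print(m,np.linalg.norm(d,axis=1),np.degrees(a),"vertex mod60",np.degrees(phi))
s=arm.observe();print(s["tcp_pos"],s["tcp_rot"],"ring centre",ray(c,290+305/8,135+310/8,.030))
y=s["tcp_rot"][2]
# closing line direction tool y = yaw-90deg; flat normals at phi+30 mod 60
e=(np.degrees(phi)+30-(np.degrees(y)-90)+30)%60-30;print("turn world yaw by deg",e,"twist about tool z(down) rad",-np.radians(e))
print(shift([*m[:2],.044]))
E
```

```text
[ 0.61297115 -0.22846713  0.056     ] [0.01872032 0.01785944 0.0202741  0.01871445 0.01969317 0.01855428] [ 100.00728367   35.11238004  -19.85465189  -82.63974706 -144.89850457
  154.24522159] vertex mod60 -23.012264918034337
[ 0.60856739 -0.22033473  0.20948551] [-3.13866195e+00  7.62967221e-04  4.05069027e-01] ring centre [ 0.61452326 -0.22734559  0.03      ]
turn world yaw by deg 13.778989443739746 twist about tool z(down) rad -0.24048873339080054
[  0.96881805   9.69467181 165.45711894]
```

```bash
python3 -m pendant '1 5 10 -0.11 60;1 4 10 -0.11 60;0 0 10 -0.11 60;0 0 10 -0.11 60;0 0 10 -0.11 60'; python3 -m pendant '0 0 10 -0.11 60;0 0 10 -0.11 60;0 0 0 -0.11 60;0 0 0 -0.11 60;0 0 0 -0.11 60'; python3 -m pendant '0 0 0 -0.11 60;0 0 0 -0.08 60;0 0 0 0 60;0 0 0 0 60;0 0 0 0 60'; python3 - <<'E'
from h import *
c=cam("wrist");im=arm.capture("wrist")
s=arm.observe();print(s["joint_pos"].round(3),shift([.6135,-.228,.033]))
u,v=proj(c,[.6135,-.228,.056]).astype(int);print(u,v)
im=im[:,:,::-1][v-100:v+150,u-140:u+140].astype(float)
im=np.clip((im/255)**.5*300-20,0,255).astype('uint8')
cv2.imwrite("pics/w2.png",cv2.resize(im,None,fx=2.4,fy=2.4,interpolation=cv2.INTER_CUBIC))
E
```

```text
t: 1.82
tcp_pos: [0.6123, -0.2325, 0.1607]
tcp_rot: [-3.141, 0.001, 0.954]
force: [-0.1, 0.5, -0.6]
opening: 0.0653
finger_force: 0.0
t: 2.23
tcp_pos: [0.6122, -0.2325, 0.141]
tcp_rot: [-3.141, 0.0, 1.504]
force: [-0.3, -0.4, -0.5]
opening: 0.0649
finger_force: 0.0
t: 2.65
tcp_pos: [0.6126, -0.232, 0.1412]
tcp_rot: [-3.141, 0.0, 1.686]
force: [-0.0, -0.3, 0.0]
opening: 0.0655
finger_force: 0.0
[ 0.636  0.602 -0.455  1.598  0.299  1.011  0.207] [  3.76965048   1.27206801 108.26659627]
320 199
```

View pics/w2.png

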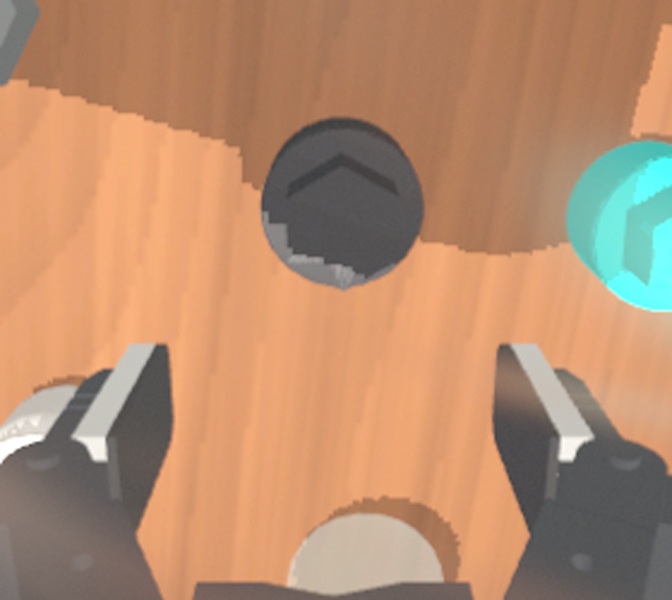

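The hexagon's apexes are at (342,165) and (343,283) in the crop, so its centre is near (343,225). It is symmetric about the finger line, so the yaw is good.

```bash
python3 - <<'E'
from h import *
c=cam("wrist");p=ray(c,180+343/2.4,99+225/2.4,.056);print(p,shift([*p[:2],.033]))
p=ray(c,180+342.5/2.4,99+203/2.4,.0290);print("skirt mid",p,shift([*p[:2],.033]))
E
```

```text
[ 0.61489114 -0.22241408  0.056     ] [  9.15680243   3.30094679 108.26535126]
skirt mid [ 0.61504907 -0.22184059  0.029     ] [  9.7081432    3.52424647 108.26522024]
```

```bash
python3 -m pendant '5 2 20 0 60;4.3 1.4 20 0 60;0 0 20 0 60;0 0 20 0 60;0 0 15 0 60'; python3 -m pendant '0 0 8 0 60;0 0 5 0 60;0 0 0 0 60;0 0 0 0 60;0 0 0 0 60'; python3 - <<'E'
from h import *
c=cam("wrist");im=arm.capture("wrist")
print(shift([.615,-.222,.033]),proj(c,[.615,-.222,.056]))
im=im[:,:,::-1][100:360,180:460].astype(float)
im=np.clip((im/255)**.5*300-20,0,255).astype('uint8')
cv2.imwrite("pics/w3.png",cv2.resize(im,None,fx=2.3,fy=2.3,interpolation=cv2.INTER_CUBIC))
E
```

```text
t: 3.12
tcp_pos: [0.6146, -0.2218, 0.0447]
tcp_rot: [-3.14, -0.0, 1.688]
force: [-0.5, 0.8, 0.2]
opening: 0.0653
finger_force: 0.0
t: 3.53
tcp_pos: [0.6157, -0.2221, 0.0343]
tcp_rot: [3.14, 0.001, 1.69]
force: [-0.1, 0.3, -0.2]
opening: 0.0655
finger_force: 0.0
[ 0.20091898 -0.66006143  1.26601298] [317.40773808 277.52422046]
```

View pics/w3.png

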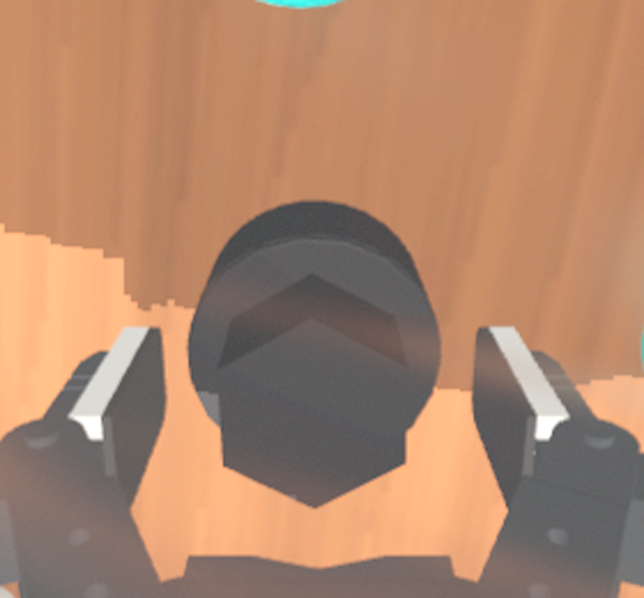

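The cap is centred between the pads: hexagon centre (313,414), finger midline about x=318. I'll close on it.

```bash
python3 -m pendant '0 0 0 0 100;0 0 0 0 120;0 0 0 0 140;0 0 0 0 160;0 0 0 0 200' 60; python3 -m pendant '0 0 0 0 200;0 0 0 0 200;0 0 0 0 200;0 0 0 0 200;0 0 0 0 200'; python3 -c "
from station import arm
s=arm.observe();print(s['joint_pos'],s['ft_torque'],s['force'])"
```

```text
t: 4.0
tcp_pos: [0.6155, -0.222, 0.0338]
tcp_rot: [3.141, 0.0, 1.69]
force: [-0.7, -0.1, 6.8]
opening: 0.0351
finger_force: 60.7
t: 4.42
tcp_pos: [0.6154, -0.222, 0.0338]
tcp_rot: [3.141, 0.0, 1.69]
force: [-0.4, 0.1, 6.7]
opening: 0.0346
finger_force: 60.7
[ 0.58792299  0.73420345 -0.40837661  1.65061961  0.3679049   0.83320495
  0.14255581] [-0.01337435  0.37283058 -0.07603252] [-0.35933936  0.11420519  6.66842319]
```

```bash
python3 -m pendant '0 0 -10 0 200;0 0 -30 0 200;0 0 -40 0 200;0 0 -40 0 200;0 0 -40 0 200'; python3 -m pendant '20 -6 -6 0 200;33 -9 0 0 200;33 -9 0 0 200;33 -9 0 0 200;33 -9 0 0 200';python3 -m pendant '33 -9 0 0 200;33 -9 0 0 200;33 -10 0 0 200;33 -10 0 0 200;25 -10 0 0 200';python3 -m pendant '10 -5 0 0 200;0 0 0 0 200;0 0 0 0 200;0 0 0 0 200;0 0 0 0 200'; python3 - <<'E'
from h import *
c=cam("wrist");im=arm.capture("wrist");cv2.imwrite("pics/w4.png",im[:,:,::-1])
s=arm.observe();print(s["joint_pos"].round(3),s["force"],s["opening"],proj(c,[.483,.184,.068]),shift([.483,.184,.068]))
E
```

```text
t: 4.83
tcp_pos: [0.6147, -0.2216, 0.1956]
tcp_rot: [-3.141, -0.0, 1.69]
force: [-0.6, -0.2, -1.0]
opening: 0.0349
finger_force: 60.1
t: 5.25
tcp_pos: [0.5544, -0.0746, 0.1999]
tcp_rot: [3.141, 0.0, 1.69]
force: [0.2, 0.3, -1.9]
opening: 0.0348
finger_force: 60.3
t: 5.67
tcp_pos: [0.4879, 0.0767, 0.2]
tcp_rot: [3.141, 0.0, 1.692]
force: [0.7, 1.7, -1.9]
opening: 0.0349
finger_force: 60.3
t: 6.08
tcp_pos: [0.4834, 0.0824, 0.1993]
tcp_rot: [-3.141, 0.0, 1.688]
force: [0.2, 0.1, -1.4]
opening: 0.0349
finger_force: 60.2
[ 0.321  0.268 -0.636  1.958  0.191  0.976 -0.288] [ 0.71459589 -0.17716221  0.05464489] 0.03466976882930093 [332.53895997  70.15687324] [100.77422536  11.55634867 131.22801099]
```

View pics/w4.png

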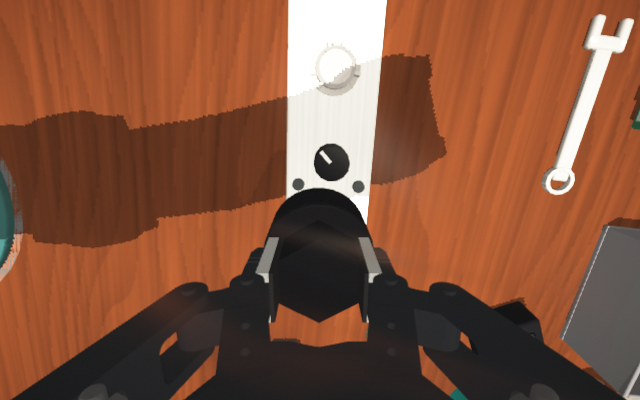

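The neck ring is at about (335,66) and knob C at (331,161). The cap is in hand. I'll step closer for a better fix.

```bash
python3 -m pendant '25 4 0 0 200;25 4 0 0 200;0 0 0 0 200;0 0 0 0 200;0 0 0 0 200'; python3 - <<'E'
from h import *
c=cam("wrist");im=arm.capture("wrist")[:,:,::-1];cv2.imwrite("pics/w5full.png",im)
s=arm.observe();print(s["tcp_pos"],s["tcp_rot"],proj(c,[.483,.184,.068]))
T=Ro.from_euler("xyz",s["tcp_rot"]).as_matrix()
print("hex ctr expected px at tool(0,0,-22mm)",proj(c,s["tcp_pos"]+T@[0,0,-.022]))
np.savez("c5.npz",K=c[0],R=c[1],o=c[2])
a=cv2.resize(im[70:190,250:410],None,fx=5,fy=5,interpolation=cv2.INTER_CUBIC)
a=np.clip((a.astype(float)-100)*1.65,0,255)
cv2.imwrite("pics/w5.png",a)
E
```

```text
t: 6.55
tcp_pos: [0.4851, 0.1334, 0.1991]
tcp_rot: [-3.141, 0.0, 1.689]
force: [0.1, 0.2, -1.2]
opening: 0.0349
finger_force: 60.2
[0.48515039 0.13310613 0.19909002] [-3.14109235e+00  2.05499801e-04  1.68846134e+00] [323.08032162 132.63366365]
hex ctr expected px at tool(0,0,-22mm) [318.96747018 278.88879728][ WARN:0@0.287] global loadsave.cpp:1063 imwrite_ Unsupported depth image for selected encoder is fallbacked to CV_8U.
```

View pics/w5.png

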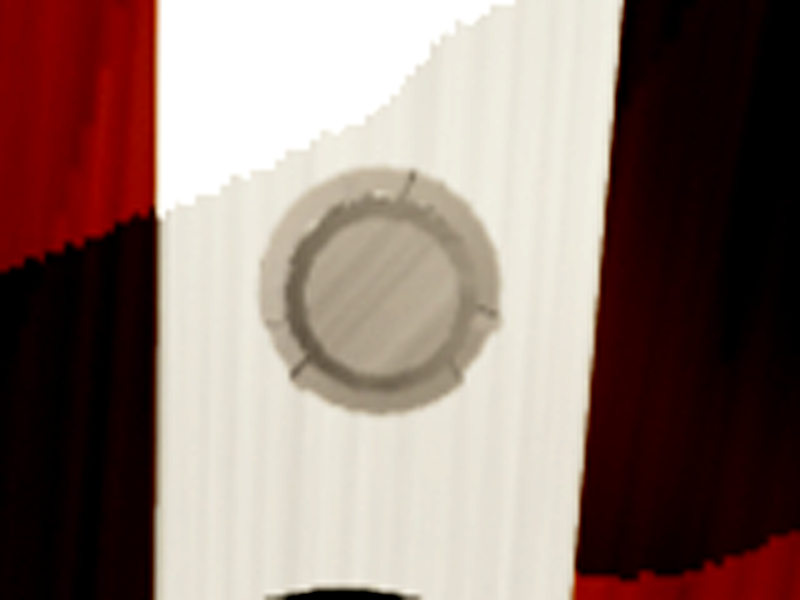

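The neck's top disc is centred at (384,297) in the crop, and the thread ring at (380,290).

```bash
python3 - <<'E'
from h import *
d=np.load("c5.npz");c=(d["K"],d["R"],d["o"])
p=ray(c,250+384/5-.1,70+297/5-.1,.068);q=ray(c,250+380/5-.1,70+290/5-.1,.058);print(p,q)
im=cv2.imread("pics/w5full.png").astype(float);im=np.clip((im/255)**.5*300-20,0,255)[150:380,220:420]
cv2.imwrite("pics/w5cap.png",cv2.resize(im.astype('uint8'),None,fx=2.6,fy=2.6,interpolation=cv2.INTER_CUBIC))
print(shift([*p[:2],.2]),shift([*q[:2],.2]))
E
```

```text
[0.48575752 0.18717824 0.068     ] [0.48524054 0.18765394 0.058     ]
[53.62676286  6.95019711 -0.92447961] [54.15986595  6.4926386  -0.92436025]
```

View pics/w5cap.png

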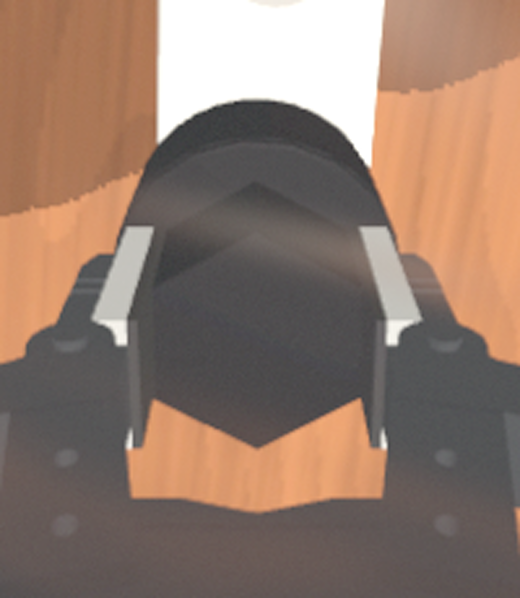

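```bash
python3 -m pendant '15 2 0 0 200;20 2.7 0 0 200;20 2 0 0 200;0 0 0 0 200;0 0 0 0 200'; python3 -m pendant '0 0 25 0 200;0 0 25 0 200;0 0 20 0 200;0 0 15 0 200;0 0 4 0 200'; python3 -m pendant '0 0 3 0 200;0 0 2 0 200;0 0 1 0 200;0 0 1 0 200;0 0 0 0 200'
```

```text
t: 7.02
tcp_pos: [0.4851, 0.1895, 0.1992]
tcp_rot: [-3.141, -0.0, 1.69]
force: [1.2, -0.3, -1.5]
opening: 0.0349
finger_force: 60.2
t: 7.43
tcp_pos: [0.4844, 0.1875, 0.1081]
tcp_rot: [-3.138, 0.001, 1.688]
force: [0.0, -1.7, -1.7]
opening: 0.0351
finger_force: 60.2
t: 7.85
tcp_pos: [0.4854, 0.1895, 0.1037]
tcp_rot: [3.141, -0.0, 1.69]
force: [-0.4, 0.2, -0.9]
opening: 0.0345
finger_force: 60.2
```

```bash
python3 -m pendant '-1 0 0 0 200;0 0 2 0 200;0 0 2 0 200;0 0 2 0 200;0 0 0 0 200'; python3 -m pendant '0 0 2 0 200;0 0 2 0 200;0 0 1 0 200;0 0 1 0 200;0 0 0 0 200'; python3 -m pendant '0 0 1 0 200;0 0 1 0 200;0 0 1 0 200;0 0 1 0 200;0 0 0 0 200'
```

```text
t: 8.27
tcp_pos: [0.485, 0.1885, 0.0968]
tcp_rot: [-3.141, 0.0, 1.69]
force: [-0.4, 0.2, -2.1]
opening: 0.0349
finger_force: 60.2
t: 8.68
tcp_pos: [0.4851, 0.1886, 0.0911]
tcp_rot: [-3.141, -0.0, 1.69]
force: [0.3, 1.2, -1.0]
opening: 0.0351
finger_force: 60.2
t: 9.1
tcp_pos: [0.4851, 0.1885, 0.0871]
tcp_rot: [-3.141, -0.0, 1.69]
force: [-0.0, -0.2, -1.6]
opening: 0.0348
finger_force: 60.2
```

Slid over the tube cleanly, at height about 29.3 mm with no lateral force. I'll continue until contact.

```bash
python3 -m pendant '0 0 1 0 200;0 0 0 0 200;0 0 1 0 200;0 0 0 0 200'; python3 -m pendant '0 0 1 0 200;0 0 0 0 200'
```

```text
t: 9.43
tcp_pos: [0.4852, 0.1886, 0.0852]
tcp_rot: [-3.141, -0.0, 1.69]
force: [-0.4, 0.4, -1.7]
opening: 0.0351
finger_force: 60.2
t: 9.6
tcp_pos: [0.4851, 0.1886, 0.0841]
tcp_rot: [-3.141, -0.0, 1.69]
force: [-0.6, 0.3, -1.3]
opening: 0.0349
finger_force: 60.2
```

```bash
python3 -m pendant '0 0 1 0 200;0 0 0 0 200'; python3 -m pendant '0 0 1 0 200;0 0 0 0 200';
```

```text
t: 9.77
tcp_pos: [0.4853, 0.1887, 0.0836]
tcp_rot: [3.141, 0.0, 1.69]
force: [-3.2, -1.1, 8.5]
opening: 0.0348
finger_force: 61.3
t: 9.93
tcp_pos: [0.4854, 0.1888, 0.0832]
tcp_rot: [3.141, 0.0, 1.69]
force: [-6.2, -3.8, 22.5]
opening: 0.0349
finger_force: 63.1
```

```bash
python3 -m pendant '0 0 -0.8 0 200;0 0 -0.2 -0.08 200;0 0 -0.2 -0.08 200;0 0 -0.2 -0.08 200;0 0 0 0 200'; python3 -m pendant '0 0 -0.2 -0.08 200;0 0 -0.2 -0.08 200;0 0 -0.2 -0.08 200;0 0 -0.2 -0.08 200;0 0 0 0 200'
```

```text
t: 10.35
tcp_pos: [0.4857, 0.1891, 0.0843]
tcp_rot: [3.14, -0.0, 1.936]
force: [0.8, 0.6, 8.0]
opening: 0.0349
finger_force: 61.5
t: 10.77
tcp_pos: [0.4853, 0.1891, 0.0851]
tcp_rot: [3.141, -0.0, 2.256]
force: [-4.2, -0.3, 13.4]
opening: 0.0346
finger_force: 62.0
```

```bash
python3 -m pendant '0 0 -0.3 -0.08 200;0 0 -0.25 -0.08 200;0 0 -0.25 -0.08 200;0 0 0 0 200'; python3 -m pendant '0 0 -0.25 -0.08 200;0 0 -0.25 -0.08 200;0 0 -0.25 -0.08 200;0 0 0 0 200'
```

```text
t: 11.1
tcp_pos: [0.4848, 0.1889, 0.0857]
tcp_rot: [-3.141, -0.0, 2.496]
force: [-6.3, -1.5, 15.5]
opening: 0.0349
finger_force: 62.3
t: 11.43
tcp_pos: [0.4845, 0.1886, 0.0863]
tcp_rot: [-3.14, -0.001, 2.735]
force: [-7.5, -3.3, 16.9]
opening: 0.0348
finger_force: 62.6
```

```bash
python3 -m pendant '0.6 -0.7 -0.3 0 200;0 0 -0.25 -0.08 200;0 0 -0.25 -0.08 200;0 0 -0.2 -0.08 200;0 0 0 0 200'; python3 -m pendant '0 0 -0.25 -0.08 200;0 0 -0.2 -0.08 200;0 0 0 0 200'
```

```text
t: 11.85
tcp_pos: [0.4839, 0.1879, 0.087]
tcp_rot: [-3.141, -0.001, 2.975]
force: [-3.3, -3.6, 5.7]
opening: 0.035
finger_force: 61.1
t: 12.1
tcp_pos: [0.4839, 0.1876, 0.0871]
tcp_rot: [-3.141, -0.001, 3.133]
force: [-2.7, -4.2, 0.9]
opening: 0.0349
finger_force: 60.4
```

Force has vanished after 1.44 rad back, so I'll lower to feel for the drop.

```bash
python3 -m pendant '0 0 1 0 200;0 0 0 0 200'; python3 -m pendant '0 0 1 0 200;0 0 0 0 200'
```

```text
t: 12.27
tcp_pos: [0.484, 0.1876, 0.0861]
tcp_rot: [-3.141, -0.001, 3.126]
force: [-3.3, -3.4, -0.6]
opening: 0.0346
finger_force: 60.5
t: 12.43
tcp_pos: [0.484, 0.1876, 0.0852]
tcp_rot: [-3.141, -0.001, 3.126]
force: [-4.9, -3.7, -0.3]
opening: 0.0346
finger_force: 60.5
```

```bash
python3 -m pendant '0.5 -0.4 1 0 200;0 0 1 0 200;0 0 1 0 200;0 0 0 0 200'; python3 -m pendant '0 0 1 0 200;0 0 1 0 200;0 0 0 0 200';python3 -m pendant '0 0 0.7 0 200;0 0 0 0 200'
```

```text
t: 12.77
tcp_pos: [0.4837, 0.1875, 0.0822]
tcp_rot: [-3.141, -0.0, 3.129]
force: [-2.8, -3.7, -1.1]
opening: 0.0353
finger_force: 60.4
t: 13.02
tcp_pos: [0.4837, 0.1876, 0.0802]
tcp_rot: [-3.141, -0.001, 3.129]
force: [-3.0, -3.7, -0.1]
opening: 0.035
finger_force: 60.4
t: 13.18
tcp_pos: [0.4837, 0.1876, 0.0796]
tcp_rot: [-3.141, -0.0, 3.129]
force: [-3.6, -5.2, -0.3]
opening: 0.0348
finger_force: 60.6
```

```bash
python3 -m pendant '0.3 -0.4 0.5 0 200;0 0 0 0 200'; python3 -m pendant '0 0 0.5 0 200;0 0 0 0 200'
```

```text
t: 13.35
tcp_pos: [0.4836, 0.1875, 0.0793]
tcp_rot: [3.141, 0.0, 3.129]
force: [-1.9, -2.6, 0.4]
opening: 0.0347
finger_force: 60.3
t: 13.52
tcp_pos: [0.4836, 0.1875, 0.0789]
tcp_rot: [3.141, 0.0, 3.13]
force: [-2.8, -3.1, 4.7]
opening: 0.0347
finger_force: 61.0
```

In the start at about 21 mm. I'll turn forward now.

```bash
python3 -m pendant '0 0 0 0.08 200;0 0 0.2 0.08 200;0 0 0.24 0.08 200;0 0 0.24 0.08 200;0 0 0 0 200'; python3 -m pendant '0 0 0.24 0.08 200;0 0 0.24 0.08 200;0 0 0.24 0.08 200;0 0 0.24 0.08 200;0 0 0 0 200'
```

```text
t: 13.93
tcp_pos: [0.4839, 0.1878, 0.0783]
tcp_rot: [3.141, 0.001, 2.806]
force: [-0.5, 0.2, -0.9]
opening: 0.0348
finger_force: 60.2
t: 14.35
tcp_pos: [0.4838, 0.1878, 0.0773]
tcp_rot: [3.141, 0.0, 2.489]
force: [-0.3, 0.1, -1.6]
opening: 0.0349
finger_force: 60.2
```

```bash
python3 -c "
from station import arm
s=arm.observe();print(s['joint_pos'].round(2),s['ft_torque'])"
```

```text
[ 0.18  0.56 -0.77  1.98  0.53  0.81  0.03] [-0.00353043  0.02351161 -0.03828026]
```

```bash
python3 -m pendant '0 0 0.3 0.08 200;0 0 0.3 0.08 200;0 0 0.24 0.08 200;0 0 0.24 0.08 200;0 0 0 0 200'; python3 -m pendant '0 0 0.24 0.08 200;0 0 0.24 0.08 200;0 0 0.24 0.08 200;0 0 0.24 0.08 200;0 0 0 0 200'
```

```text
t: 14.77
tcp_pos: [0.4838, 0.1877, 0.0762]
tcp_rot: [3.141, 0.0, 2.171]
force: [0.3, 0.2, -1.2]
opening: 0.0349
finger_force: 60.3
t: 15.18
tcp_pos: [0.4837, 0.1878, 0.0752]
tcp_rot: [3.141, -0.0, 1.852]
force: [0.8, 1.0, 0.4]
opening: 0.0347
finger_force: 60.4
```

```bash
python3 -m pendant '0 0 0.15 0.06 200;0 0 0.15 0.06 200;0 0 0 0 200'; python3 -c "
from station import arm
print(arm.observe()['ft_torque'])"; python3 -m pendant '0 0 0.15 0.06 200;0 0 0.15 0.06 200;0 0 0 0 200'; python3 -c "
from station import arm
print(arm.observe()['ft_torque'])"
```

```text
t: 15.43
tcp_pos: [0.4837, 0.1879, 0.0749]
tcp_rot: [3.141, -0.001, 1.734]
force: [1.4, 2.0, -0.7]
opening: 0.0347
finger_force: 60.3
[ 0.50928174 -0.31671058 -0.0189257 ]
t: 15.68
tcp_pos: [0.4839, 0.1884, 0.0747]
tcp_rot: [3.141, -0.001, 1.614]
force: [1.2, 5.2, -0.4]
opening: 0.0348
finger_force: 60.4
[ 1.29003961 -0.43188836  0.20691654]
```

```bash
for i in 1; do python3 -m pendant '0 0 0.1 0.06 200;0 0 0 0 200'; python3 -c "
from station import arm
print(arm.observe()['ft_torque'])"; done; python3 -m pendant '0 0 0 0.06 200;0 0 0 0 200'; python3 -c "
from station import arm
print(arm.observe()['ft_torque'])"
```

```text
t: 15.85
tcp_pos: [0.4843, 0.1887, 0.0747]
tcp_rot: [3.14, -0.002, 1.556]
force: [4.1, 6.8, -2.8]
opening: 0.0347
finger_force: 60.7
[ 1.59140632 -1.04122836  0.81673893]
t: 16.02
tcp_pos: [0.4847, 0.1884, 0.0748]
tcp_rot: [3.139, -0.002, 1.497]
force: [6.3, 5.4, -3.1]
opening: 0.0348
finger_force: 66.0
[ 0.9703485  -1.7959502   1.59896552]
```

```bash
python3 -m pendant '0 0 0 0.06 200;0 0 0 0 200;0 0 0 0 200'; python3 - <<'E'
from h import *
print(arm.observe()['ft_torque'])
c=cam("top");im=arm.capture("top")[:,:,::-1];cv2.imwrite("pics/top9.png",im)
a=cv2.imread("pics/top0.png")
d=np.abs(a.astype(int)-im).max(2);g=d[205:250,205:260];print("block left end diff",(g>40).sum())
E
```

```text
t: 16.27
tcp_pos: [0.4847, 0.1886, 0.075]
tcp_rot: [3.139, -0.002, 1.44]
force: [5.6, 4.1, 0.3]
opening: 0.0349
finger_force: 82.3
[ 1.16515818 -1.45308668  1.81672594]
block left end diff 1035
```

Torque shows the hard stop, at height about 17 mm. I'll relax the wind-up, let go and retreat.

```bash
python3 -m pendant '0 0 0 -0.06 200;0 0 0 -0.06 200;0 0 0 -0.03 200;0 0 0 0 200'; python3 -m pendant '0 0 0 0 120;0 0 0 0 60;0 0 0 0 60;0 0 0 0 60;0 0 0 0 60'; python3 -c "
from station import arm
print(arm.observe()['ft_torque'])"; python3 -m pendant '0 0 -5 0 60;0 0 -20 0 60;0 0 -30 0 60;0 0 -30 0 60;0 0 -30 0 60';  python3 -m pendant '-25 0 -15 0 60;-25 0 0 0 60;0 0 0 0 60;0 0 0 0 60;0 0 0 0 60'; python3 - <<'E'
from h import *
s=arm.observe();c=cam("wrist");im=arm.capture("wrist")[:,:,::-1];cv2.imwrite("pics/w9.png",im)
print(s["tcp_pos"],s["force"],proj(c,[.485,.188,.097]))
E
```

```text
t: 16.65
tcp_pos: [0.4838, 0.1879, 0.0746]
tcp_rot: [3.141, -0.001, 1.588]
force: [0.8, 4.3, 2.0]
opening: 0.0349
finger_force: 72.0
t: 17.07
tcp_pos: [0.4835, 0.1873, 0.0744]
tcp_rot: [-3.141, 0.0, 1.58]
force: [-0.6, -0.0, 0.2]
opening: 0.0654
finger_force: 0.0
[-0.04041044  0.01319566  0.0219597 ]
t: 17.48
tcp_pos: [0.4832, 0.1875, 0.191]
tcp_rot: [-3.141, -0.0, 1.58]
force: [0.0, -0.1, 1.0]
opening: 0.0654
finger_force: 0.0
t: 17.9
tcp_pos: [0.4839, 0.1377, 0.2045]
tcp_rot: [-3.142, -0.0, 1.58]
force: [0.4, 0.4, 0.2]
opening: 0.0655
finger_force: 0.0
[0.4838971  0.13765797 0.20453332] [0.39805296 0.39569021 0.17390661] [320.70774397 135.23304447]
```

View pics/w9.png

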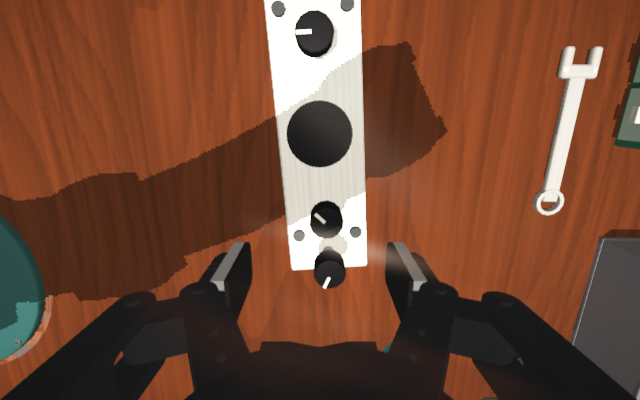

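The cap is seated at (320,134) and the knobs look unchanged. Because the relaxation could have backed it off slightly, I'll re-nip it with the fingers biased forward and release under forward torque.

```bash
python3 -m pendant '25 0 0 0.08 60;25 0 20 0 60;0 0 30 0 60;0 0 30 0 60;0 0 25 0 60'; python3 -m pendant '0 0 15 0 60;0 0 9 0 60;0 0 0 0 60;0 0 0 0 60;0 0 0 0 60' 40; python3 -m pendant '0 0 0 0 120;0 0 0 0 160;0 0 0 0 200;0 0 0 0 200;0 0 0 0 200' 40; python3 -c "
from station import arm
print(arm.observe()['ft_torque'])"; python3 -m pendant '0 0 0 0.05 200;0 0 0 0 200'; python3 -c "
from station import arm
print(arm.observe()['ft_torque'])"
```

```text
t: 18.37
tcp_pos: [0.4846, 0.1886, 0.0974]
tcp_rot: [-3.14, -0.0, 1.502]
force: [0.8, 0.2, 0.2]
opening: 0.0653
finger_force: 0.0
t: 18.78
tcp_pos: [0.4861, 0.1879, 0.0764]
tcp_rot: [3.14, -0.001, 1.5]
force: [-0.6, 0.2, -0.2]
opening: 0.0653
finger_force: 0.0
t: 19.2
tcp_pos: [0.4862, 0.1876, 0.0762]
tcp_rot: [3.14, -0.001, 1.5]
force: [0.0, 1.0, 7.0]
opening: 0.0368
finger_force: 39.4
[ 0.043847   -0.10917285 -0.06855732]
t: 19.37
tcp_pos: [0.4863, 0.1877, 0.0762]
tcp_rot: [3.14, -0.001, 1.447]
force: [-0.0, 1.2, 6.1]
opening: 0.0365
finger_force: 42.4
[ 0.11857448 -0.21835616  0.48000576]
```

```bash
python3 -m pendant '0 0 0 0.05 200;0 0 0 0 200'; python3 -c "
from station import arm
print(arm.observe()['ft_torque'])"; python3 -m pendant '0 0 0 0 120;0 0 0 0 60;0 0 0 0 60;0 0 0 0 60;0 0 0 0 60'; python3 -m pendant '0 0 -5 0 60;0 0 -20 0 60;0 0 -30 0 60;0 0 -30 0 60;0 0 -30 0 60';  python3 -m pendant '0 0 -30 0 60;0 0 0 0 60;0 0 0 0 60;0 0 0 0 60;0 0 0 0 60'; python3 - <<'E'
from h import *
a=cv2.imread("pics/top0.png");b=arm.capture("top")[:,:,::-1]
cv2.imwrite("pics/top10.png",b)
d=np.abs(a.astype(int)-b).max(2)
x=np.vstack([a[130:280,160:500],b[130:280,160:500]]);cv2.imwrite("pics/cmp.png",cv2.resize(x,None,fx=2,fy=2)[:600])
print(arm.observe()["force"],arm.observe()["t"])
E
```

```text
t: 19.53
tcp_pos: [0.4863, 0.1877, 0.0762]
tcp_rot: [3.14, -0.001, 1.399]
force: [0.8, -0.1, 6.3]
opening: 0.0366
finger_force: 48.1
[-0.1494977  -0.40327757  1.41198873]
t: 19.95
tcp_pos: [0.4855, 0.1872, 0.0754]
tcp_rot: [-3.141, 0.0, 1.4]
force: [1.0, -0.2, -0.3]
opening: 0.0651
finger_force: 0.0
t: 20.37
tcp_pos: [0.4852, 0.1874, 0.192]
tcp_rot: [-3.141, -0.0, 1.4]
force: [0.8, 0.2, 0.4]
opening: 0.0655
finger_force: 0.0
t: 20.78
tcp_pos: [0.4851, 0.1871, 0.2196]
tcp_rot: [-3.14, 0.001, 1.4]
force: [-0.3, -0.2, -1.1]
opening: 0.0654
finger_force: 0.0
[0.52994034 0.69838917 0.16824718] 20.8333
```

View pics/cmp.png

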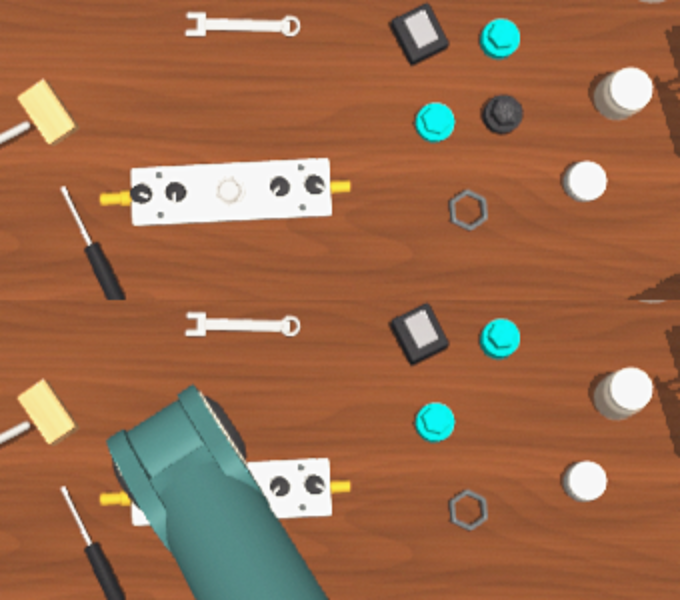

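The before/after comparison shows the bystanders and the visible part of the manifold unmoved, and the cap gone from the bench. The forward torque of 1.4 N·m confirms the stop, so I'm handing in.

```bash
python3 -c "
from station import arm
print(arm.close_job())"
```

```text
the job is handed in; nothing more can be done
None
```

The black filter cap is screwed home against the hard stop on the neck (1.4 N·m forward torque at release) and let go, at about 21 s. The wrench, battery, nut, tin, jar and wood block look unmoved in the before-and-after pictures. So do the knobs I could see, but the arm hid the two on the +y side in the last top view.

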